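# Rub down the last slip of a collage frame

## Robot

A 6-joint arm with a two-finger parallel gripper is mounted at the origin on the work surface. World frame = base frame: x ahead of the robot, y to its left, z up, the work surface at z = 0. Lengths are in m, angles in degrees, forces in N, time in s.
With the tool pointing down it reaches from about 0.325 to 0.775 m from the base axis. Payload 5.5 kg.
Tool frame: the origin (TCP) lies between the finger pads, 19 mm behind the fingertips; this is the grasp point; z points along the fingers, y is the line along which they close (so a half turn about z gives the same grasp; the last joint's range is limited). The gripper opens to 85 mm and grips with 20 to 120 N. Pads are 22 mm wide; open, the fingers measure 114 mm over their backs; the gripper's body (76 mm by 85 mm) begins 54 mm behind the grasp point. The pads swing forward as they close: fully open they stand 13 mm farther back than shut.
Start: joints at [-74.926, 5.22, 70.514, -0, 104.267, -3.249], TCP at [0.189, -0.57, 0.25] pointing down, gripper open.
Joint ranges: [-164.24, 164.24], [-49.07, 125.15], [9.68, 141.18], [-86.29, 266.29], [3.28, 154.24], [-151.56, 151.56]. Speed limits (degrees/s): [147.25, 147.25, 172.46, 180, 180, 180].

## Interface

Orientations are given as [roll, pitch, yaw] about the fixed x, y, z axes, in that order (R = Rz(yaw) Ry(pitch) Rx(roll)).
In Python, from plant import ctrl gives the robot as it stands.
- The arm moves only by the shell command python3 -m crank 'ROWS' [OPENING] [FORCE]. ROWS is JSON, one flat list of numbers, 4 for each row, row after row: the shift along the tool's x, y, z in cm, then the turn about the tool's z in rad. A call has 1 to 10 rows; each row is the pose to reach, as a shift and turn from the pose commanded when the call began, along the tool's axes at that moment; what a row does not reach only later rows make up. A row lasts 1/8 s, in which the tool goes at most 62.5 mm and 10.7 degrees, less where a joint would pass 70% of its speed; a pose out of reach is approached as far as the arm can. A call with a gripper value outside its range is refused whole. OPENING is the finger opening in cm, from 0 to 8.54, set as the call begins (- or left out, the last holds). The fingers move at their own pace and stop on an object; FORCE is the grip in N (left out, the last holds). Time passes only in rows, so rows that repeat a pose let the fingers close. It gives the time, the measured TCP pose, the force, the opening and the grip force at its end, in the units of the state.
- ctrl.read_state(): the state, without advancing time (a new reading comes with each control period).
- ctrl.camera(name): name is "side" or "top"; returns the picture (480x640x3 uint8, red, green, blue); there is no depth.
- ctrl.camera_params(name): a dict with "vertical_fov" (degrees; the focal length in pixels is half the picture's height over the tangent of half this angle, whatever the lens; pixels are square), "cx", "cy" (the principal point, pixels), "k1" (the pictures are not rectified: a ray, as slopes to the right and down, at radius r is drawn at 1 + k1 r^2 times it, then the intrinsics apply), "R" (3x3) and "t" (3): a world point X has camera coordinates R X + t. Camera axes: x right, y down, z forward; pixel columns grow to the right and rows downward; lengths in m; the calibration is good to about 2 mm. A picture is of the moment at which its call begins. camera_params takes no time and is no camera call.
- ctrl.sign_off(): hands the job in; it is judged then, once.
The state is a dict: "t": time; "joint_positions": joint angles; "dq": joint speeds; "joint_torque": joint torques, N m; "ee_pos": TCP position; "tool_rot": TCP orientation; "force": force on the tool from outside, world axes, zero at the start; "ft_torque": the same for the moment, N m; "finger_gap": finger opening in m; "grip_force": force on a finger pad.
Only numpy, scipy, OpenCV 4.12 (cv2) and the standard library are available. Lean on these libraries where they do the work, as an engineer would, in place of code of your own. Each camera call takes 0.05 s, during which the arm holds its last target. There are 200 camera calls.

## Task

The gold wooden slip along the far edge of the collage panel is stuck to its tape only at one end, and the other end still stands up. Rub it down: with the fingertips press lightly on the slip close to its stuck end and run along its middle to the free end, until it lies flush with the rest of the border, then take the hand away. Do not lean on it hard or prise it up, keep off the delicate collage, and leave everything else on the bench where it is.

Things in the scene. Friction and masses are not known exactly. Their poses are not given: they have to be found in the camera images.
- slip (a joint): how far the unstuck slip stands up: its angle in rad about its stuck end; 0 = lying flush on the panel (a positive stop), 0.035 to 0.055 at the start. Stiff: the tape's tack holds it at any angle, it neither falls nor springs back, and pushing it down takes a moment of about 0.7 N m about the stuck end (about 23 N at rub1, 5 N half way, 2.6 N at the free end)
- panel: plywood collage panel lying face up on the green mat, immovable: 210 mm (x) x 320 mm (y) x 18 mm; origin at the centre of its underside (3 mm above the table), z up. Round its face runs a border of gold slips 18 mm wide, 8 mm thick, tops 26 mm above the origin; those on the near side (-x) and at both ends (+-y) are stuck fast, the far one (+x) is to be rubbed down
- collage: the collage inside the border, a cream sheet covered with torn coloured paper, 170 x 280 mm, 3 mm thick; origin at the centre of its underside, on the panel's face; its top is 5 mm below the tops of the slips. Delicate: the robot must not touch it
- slip_root (a point): middle of the top edge of the loose gold slip at its stuck end (the panel's -y end, the robot's right); the slip is 282 mm long, 18 mm wide, 8 mm thick and stiff. The point's x axis runs along the slip towards the free end and tilts with it, z is normal to the slip's top
- slip_tip (a point): middle of the slip's top edge at its free end (the panel's +y end, the robot's left), which stands 10 to 16 mm above the border at the start; flush, its top is 29 mm above the table like the rest of the border
- rub1 (a point): point on the centre line of the slip's top face, 30 mm from the stuck end; axes as slip_root
- rub2 (a point): point on the centre line of the slip's top face, 69 mm from the stuck end; axes as slip_root
- rub3 (a point): point on the centre line of the slip's top face, 108 mm from the stuck end; axes as slip_root
- rub4 (a point): point on the centre line of the slip's top face, 147 mm from the stuck end; axes as slip_root
- rub5 (a point): point on the centre line of the slip's top face, 186 mm from the stuck end; axes as slip_root
- rub6 (a point): point on the centre line of the slip's top face, 225 mm from the stuck end; axes as slip_root
- rub7 (a point): point on the centre line of the slip's top face, 264 mm from the stuck end; axes as slip_root
- paperweight: brass knob-shaped paperweight, 44 mm across, 40 mm tall, standing on the collage; origin under its centre
- bone_folder: ivory-coloured flat folding tool, 140 x 20 x 5 mm, lying on the collage; origin under its centre
- tape_roll: cream roll of double-sided tape lying flat beyond the slip, 84 mm across, 19 mm tall; origin at the centre of its underside
- offcut: 90 mm offcut of the same gold slip, lying on the mat on the robot's side of the panel; origin under its centre
- glue_bottle: white glue bottle with orange cap, 62 mm across, 165 mm tall, on the right of the mat; origin under its centre
- mug: white mug, 82 mm across, 92 mm tall, on the right of the mat; origin under its centre
- paint_jar: red paint jar with white lid, 56 mm across, 62 mm tall, on the left of the mat; origin under its centre
- brush: flat paint brush, 190 mm long, lying on the left of the mat; origin under its middle

How it is judged:
By the outcome, as a careful person would: the job done as asked, in the order asked, and still so for the second after the job is handed in, with the robot touching nothing.
It also fails if it takes over 45 s, if anything falls off the work surface, if the arm or the gripper's body presses on something with over 40 N, if the wrist force passes 120 N, or if a joint passes its speed limit or range.

## Working session

There is one attempt and no reset: what is moved stays moved. The work goes in short steps, Python scripts to look and compute and a shell command to move; the robot and the scene stay as the last step left them, time stands still between calls to the robot, and variables do not carry over. Pictures are saved under pics/ and viewed, at most 10 in all, crops included, and the job is handed in when it is done.

```bash
ls; mkdir -p pics
python3 - <<'E'
from plant import ctrl
import cv2
for n in("top","side"):
    cv2.imwrite(f"pics/{n}0.png",ctrl.camera(n)[:,:,::-1]); print(ctrl.camera_params(n))
s=ctrl.read_state();print(s)
E
```

```text
pics
{'vertical_fov': 54.54175444797582, 'cx': 319.75809454841254, 'cy': 239.63361170074637, 'k1': 0.001069189672291762, 'R': array([[-0.02522652, -0.99960901, -0.01206034],
       [-0.98137671,  0.02706091, -0.19017744],
       [ 0.19042945,  0.00703822, -0.98167565]]), 't': array([0.0316655 , 0.56529864, 0.91128918])}
{'vertical_fov': 44.44374098627409, 'cx': 332.01432340478317, 'cy': 244.40045579234294, 'k1': 0.06267168892823614, 'R': array([[-0.79706994, -0.60351093, -0.02130885],
       [-0.33434931,  0.47041679, -0.81665084],
       [ 0.50288175, -0.64380323, -0.57673854]]), 't': array([0.43661296, 0.25199386, 1.05882945])}
{'t': 0.1, 'joint_positions': array([-7.49269252e+01,  5.25978083e+00,  7.05743239e+01, -3.01579602e-03,
        1.04265114e+02, -3.24857287e+00]), 'dq': array([-0.04818151, -0.10912714, -0.14416022, -0.00429266,  0.03952578,
        0.08261602]), 'joint_torque': array([ 4.68587939e-03, -4.60218573e+01, -4.19218791e+01,  2.17550250e-04,
        1.06614491e-02,  1.84005080e-05]), 'ee_pos': array([ 0.18854064, -0.56939004,  0.24896005]), 'tool_rot': array([-1.79900775e+02, -2.70313905e-03,  1.83209048e+01]), 'force': array([0.40079193, 0.54556469, 0.2465997 ]), 'ft_torque': array([-0.01441228, -0.00478508,  0.03370543]), 'grip_force': 0.0, 'finger_gap': 0.08557046779296164}
```

View pics/top0.png

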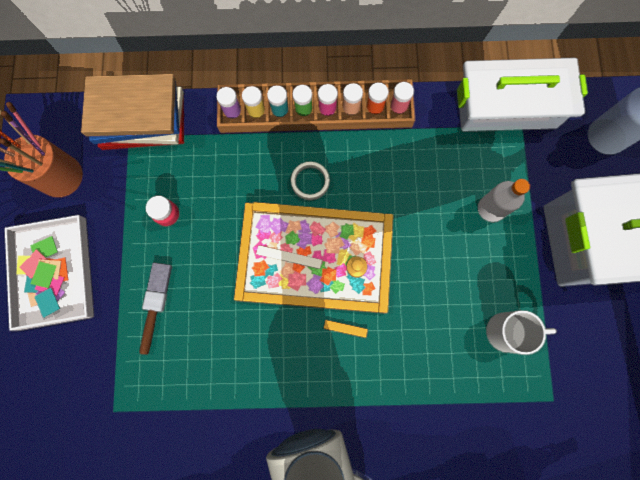

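View pics/side0.png

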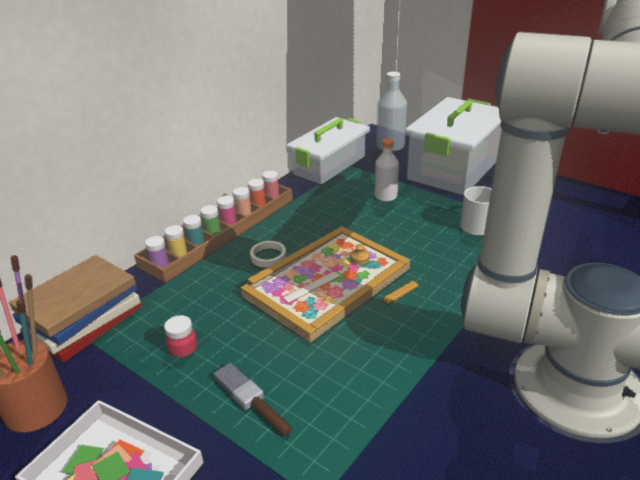

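The top view shows the panel with corners near (246,204), (392,214), (387,312) and (236,301), and the loose slip along its upper edge. The tape roll is just beyond it at (310,181). I'll enlarge both views.

Run:
```python
import cv2
a=cv2.imread("pics/top0.png")[190:325,225:405]; cv2.imwrite("pics/topc.png",cv2.resize(a,None,fx=4.4,fy=4.4,interpolation=cv2.INTER_CUBIC))
a=cv2.imread("pics/side0.png")[220:345,230:420]; cv2.imwrite("pics/sidec.png",cv2.resize(a,None,fx=4.2,fy=4.2,interpolation=cv2.INTER_CUBIC))
```

```text
(no output)
```

View pics/topc.png

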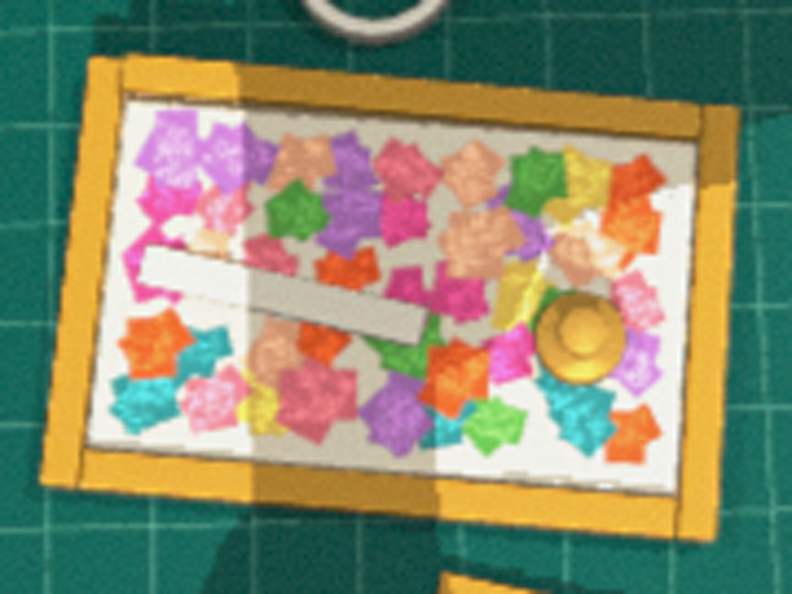

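View pics/sidec.png

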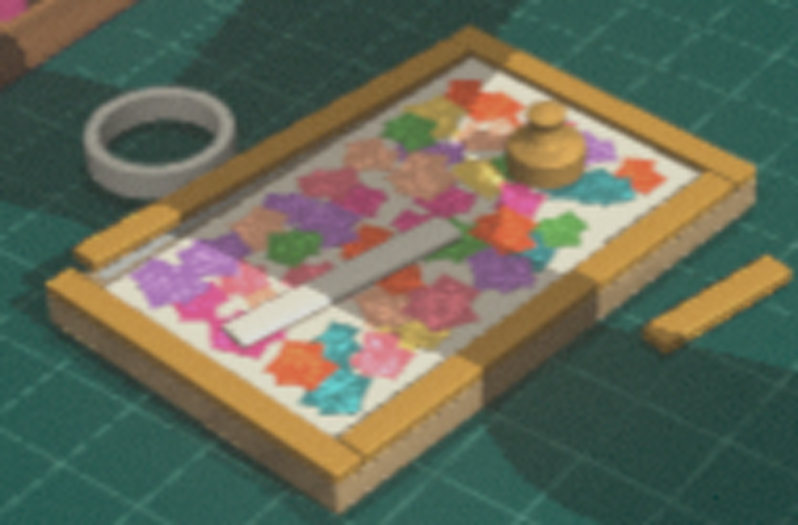

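The crops show the border's outer top corners clearly in both views. In the side view the slip's free end stands up at (80,250). I'll fit the panel pose to these corners.

```bash
cat > h.py <<'E'
from plant import ctrl
import numpy as np
from scipy.optimize import least_squares
def proj(n,X):
    p=ctrl.camera_params(n); c=np.atleast_2d(X)@p["R"].T+p["t"]; s=c[:,:2]/c[:,2:]
    s=s*(1+p["k1"]*(s**2).sum(1,keepdims=True)); f=240/np.tan(np.radians(p["vertical_fov"])/2)
    return s*f+[p["cx"],p["cy"]]
def W(v,P):
    c,s=np.cos(v[2]),np.sin(v[2]); P=np.atleast_2d(P)
    return np.c_[v[0]+c*P[:,0]-s*P[:,1], v[1]+s*P[:,0]+c*P[:,1], P[:,2]]
E
python3 - <<'E'
from h import *
C=np.array([[-.105,.16,.029],[-.105,-.16,.029],[.105,-.16,.029],[.105,.16,.029]])
T=(np.array([[42,486],[714,541],[738,108],[90,58]])+.5)/4.4-.5+[225,190]
S=(np.array([[338,482],[755,178],[470,27],[47,287]])+.5)/4.2-.5+[230,220]
for nm,u in(("top",{"top":T}),("side",{"side":S}),("both",{"top":T,"side":S})):
    f=lambda v:np.concatenate([(proj(n,W(v,C))-u[n]).ravel() for n in u])
    r=least_squares(f,[.5,0,0]); print(nm,r.x[:2],np.degrees(r.x[2]),np.abs(r.fun).max())
v=r.x
# tip angle: slip tip inner/outer top edge mid, from top & side pixels
def tip(a,px,w=0): return W(v,[px,-.141+.282*np.cos(a),.029+.282*np.sin(a)])
for a in(.035,.045,.055):
  for px in (.087,.105):
    t=(proj("top",tip(a,px))-[225,190]+.5)*4.4; s=(proj("side",tip(a,px))-[230,220]+.5)*4.2; print(a,px,t.round(),s.round())
for d in(0,.03,.264,.282): print(d,W(v,[.096,-.141+d,.029]).round(4))
E
```

```text
top [0.53512716 0.02924434] -6.12073837459294 0.5716804882224267
side [0.53441797 0.03275084] -6.235122929240996 1.475110464364434
both [0.53520961 0.03045161] -6.170906794061222 2.15033125340625
0.035 0.087 [[119.  92.]] [[ 97. 268.]]
0.035 0.105 [[123.  56.]] [[ 74. 254.]]
0.045 0.087 [[118.  90.]] [[ 97. 264.]]
0.045 0.105 [[122.  54.]] [[ 74. 249.]]
0.055 0.087 [[118.  89.]] [[ 96. 260.]]
0.055 0.105 [[122.  53.]] [[ 73. 245.]]
0 [[ 0.6155 -0.1201  0.029 ]]
0.03 [[ 0.6187 -0.0902  0.029 ]]
0.264 [[0.6439 0.1424 0.029 ]]
0.282 [[0.6458 0.1603 0.029 ]]
```

```bash
cat >> h.py <<'E'
from scipy.spatial.transform import Rotation as Ro
V=[.5352,.0300,np.radians(-6.15)]
def slip(d,h): return W(V,[.096,-.141+d,.029+h])[0]   # h above flush top
def plan(d,htip):  # tool shift in cm to put fingertips at d, htip
    s=ctrl.read_state(); R=Ro.from_euler("xyz",s["tool_rot"],degrees=True)
    g=slip(d,htip)+[0,0,.019]; yaw=np.radians(s["tool_rot"][2])
    print("shift cm",(R.inv().apply(g-s["ee_pos"])*100).round(3),"turn",round(yaw-V[2],4),"goal",g.round(4))
E
python3 -c "
from h import *
plan(.022,.2);plan(.022,.03)"
```

```text
shift cm [ 55.558 -31.196   0.153] turn 0.4271 goal [ 0.6179 -0.0986  0.248 ]
shift cm [ 55.557 -31.167  17.153] turn 0.4271 goal [ 0.6179 -0.0986  0.078 ]
```

```bash
python3 -m crank '[4.6,-2.6,0,0.04, 9.3,-5.2,0,0.08, 13.9,-7.8,0,0.12, 18.5,-10.4,0,0.16, 23.1,-13,0,0.2, 27.8,-15.6,0,0.24, 32.4,-18.2,0,0.28, 37,-20.8,0,0.32, 41.7,-23.4,0,0.36, 46.3,-26,0,0.4]' 0 20; python3 -c "
from h import *
plan(.022,.2);plan(.022,.03)"
```

```text
t: 1.35
ee_pos: [0.5473, -0.1757, 0.2495]
tool_rot: [-180.0, 0.0, -4.7]
force: [0.3, 0.4, 0.4]
finger_gap: 0.0002
grip_force: 0.0
shift cm [ 6.408 -8.258  0.146] turn 0.0259 goal [ 0.6179 -0.0986  0.248 ]
shift cm [ 6.419 -8.257 17.146] turn 0.0259 goal [ 0.6179 -0.0986  0.078 ]
```

```bash
python3 -m crank '[3.2,-4.1,0,0.025, 6.4,-8.2,0.1,0.026, 6.4,-8.25,5,0.026, 6.4,-8.25,10,0.026, 6.4,-8.25,14,0.026, 6.4,-8.25,17.1,0.026, 6.4,-8.25,17.1,0.026, 6.4,-8.25,17.1,0.026]'; python3 -c "
from h import *
plan(.022,.002);import cv2
a=ctrl.camera('top')[170:320,225:425]; cv2.imwrite('pics/t2.png',cv2.resize(a,None,fx=4,fy=4,interpolation=cv2.INTER_CUBIC)[:,:,::-1])
print(ctrl.read_state()['force'])
# expected fingertip pixel
s=ctrl.read_state(); print((proj('top',s['ee_pos']-[0,0,.019])-[225,170]+.5)*4)"
```

```text
t: 2.35
ee_pos: [0.6174, -0.1003, 0.0804]
tool_rot: [180.0, -0.1, -6.1]
force: [0.1, 0.6, 1.0]
finger_gap: -0.0001
grip_force: 0.0
shift cm [ 0.029 -0.171  3.042] turn 0.0011 goal [ 0.6179 -0.0986  0.05  ]
[ 0.08164564 -0.26960725  0.61325943]
[[603.6846788  173.63020715]]
```

View pics/t2.png

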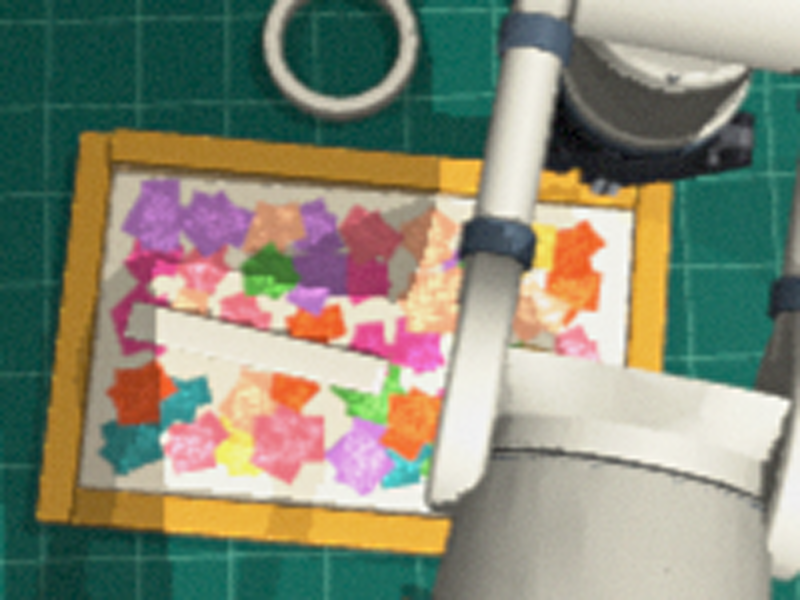

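The fingertips show at about (603,185), over the slip's centre line roughly 20 mm from its stuck end at about (632,190). Next I descend to find contact.

```bash
python3 -m crank '[0.03,-0.1,1.5,0.001, 0.03,-0.1,2.5,0.001, 0.03,-0.1,2.7,0.001, 0.03,-0.1,2.75,0.001, 0.03,-0.1,2.8,0.001]'; python3 -m crank '[0,0,0.05,0, 0,0,0.08,0, 0,0,0.08,0]'; python3 -c "
from h import *
plan(.022,.0)"
```

```text
t: 3.02
ee_pos: [0.6174, -0.0992, 0.0514]
tool_rot: [180.0, -0.0, -6.1]
force: [0.9, 0.7, -1.0]
finger_gap: 0.0002
grip_force: 0.0
t: 3.4
ee_pos: [0.6173, -0.0992, 0.0503]
tool_rot: [180.0, -0.0, -6.1]
force: [0.1, 0.3, 0.0]
finger_gap: 0.0003
grip_force: 0.0
shift cm [ 0.056 -0.062  0.228] turn 0.0001 goal [ 0.6179 -0.0986  0.048 ]
```

```bash
for i in 1; do python3 -m crank '[0.05,0,0.03,0, 0.05,0,0.03,0]'; python3 -m crank '[0,0,0.02,0, 0,0,0.02,0]';python3 -m crank '[0,0,0.02,0, 0,0,0.02,0]'; done
```

```text
t: 3.65
ee_pos: [0.6177, -0.0992, 0.0499]
tool_rot: [-180.0, 0.0, -6.1]
force: [0.5, 0.0, -0.1]
finger_gap: -0.0002
grip_force: 0.0
t: 3.9
ee_pos: [0.6177, -0.0992, 0.0496]
tool_rot: [-180.0, 0.0, -6.1]
force: [0.1, 0.1, 0.3]
finger_gap: -0.0001
grip_force: 0.0
t: 4.15
ee_pos: [0.6177, -0.0992, 0.0495]
tool_rot: [-180.0, 0.0, -6.1]
force: [0.4, 0.6, 0.2]
finger_gap: -0.0001
grip_force: 0.0
```

```bash
python3 -m crank '[0,0,0.03,0, 0,0,0.03,0]'; python3 -m crank '[0,0,0.03,0, 0,0,0.03,0]'
```

```text
t: 4.4
ee_pos: [0.6177, -0.0992, 0.0491]
tool_rot: [-180.0, 0.0, -6.1]
force: [0.2, -0.4, -0.3]
finger_gap: 0.0002
grip_force: 0.0
t: 4.65
ee_pos: [0.6177, -0.0992, 0.049]
tool_rot: [180.0, -0.0, -6.1]
force: [0.0, -0.2, 0.4]
finger_gap: 0.0001
grip_force: 0.2
```

```bash
python3 -m crank '[0,0,0.02,0, 0,0,0.02,0]'; python3 -c "
from h import *
plan(.022,.0);print(ctrl.read_state()['force'])"
```

```text
t: 4.9
ee_pos: [0.6178, -0.0992, 0.0489]
tool_rot: [180.0, -0.0, -6.1]
force: [-0.8, -0.2, 2.1]
finger_gap: -0.0
grip_force: 0.8
shift cm [ 0.006 -0.062  0.091] turn 0.0002 goal [ 0.6179 -0.0986  0.048 ]
[-0.79066846 -0.21192045  2.07991232]
```

Contact was found at about 2 N. I'll press a little more, then start the run, rising at slightly less than the slip's slope.

```bash
python3 -m crank '[0,0,0.03,0, 0,0,0.03,0, 0,-0.25,0.02,0, 0,-0.5,0.01,0, 0,-0.75,0,0, 0,-1,-0.01,0]'; python3 -m crank '[0,-0.25,-0.01,0, 0,-0.5,-0.02,0, 0,-0.75,-0.03,0, 0,-1,-0.04,0]'
```

```text
t: 5.65
ee_pos: [0.6191, -0.0895, 0.0492]
tool_rot: [180.0, -0.0, -6.2]
force: [-0.2, -4.4, 4.4]
finger_gap: -0.0001
grip_force: 2.6
t: 6.15
ee_pos: [0.6201, -0.0795, 0.0496]
tool_rot: [180.0, -0.0, -6.1]
force: [0.1, -3.6, 4.1]
finger_gap: -0.0002
grip_force: 2.7
```

```bash
python3 -m crank '[0,-0.4,-0.015,0, 0,-0.8,-0.03,0, 0,-1.2,-0.045,0, 0,-1.6,-0.06,0, 0,-2,-0.075,0]'; python3 -m crank '[0,-0.4,-0.015,0, 0,-0.8,-0.03,0, 0,-1.2,-0.045,0, 0,-1.6,-0.06,0, 0,-2,-0.075,0]'; python3 -c "
from h import *
plan(.1,.0)"
```

```text
t: 6.78
ee_pos: [0.6222, -0.0597, 0.0504]
tool_rot: [180.0, -0.0, -6.2]
force: [-0.8, -4.6, 5.9]
finger_gap: -0.0
grip_force: 2.9
t: 7.4
ee_pos: [0.6244, -0.0398, 0.0512]
tool_rot: [179.9, -0.1, -6.2]
force: [-0.7, -4.3, 5.1]
finger_gap: -0.0003
grip_force: 3.0
shift cm [-0.016 -1.889  0.321] turn -0.0001 goal [ 0.6263 -0.021   0.048 ]
```

```bash
python3 -m crank '[0,-0.4,0,0, 0,-0.8,0,0, 0,-1.2,0,0, 0,-1.6,0,0, 0,-2,0,0]'; python3 -m crank '[0,-0.4,0,0, 0,-0.8,0,0, 0,-1.2,0.02,0, 0,-1.6,0.04,0, 0,-2,0.06,0]'; python3 -m crank '[0,-0.4,0.02,0, 0,-0.8,0.04,0, 0,-1.2,0.06,0, 0,-1.6,0.08,0, 0,-2,0.1,0]'; python3 -c "
from h import *
plan(.15,.0)"
```

```text
t: 8.02
ee_pos: [0.6265, -0.0199, 0.0512]
tool_rot: [180.0, -0.0, -6.2]
force: [-0.9, -4.8, 6.1]
finger_gap: 0.0001
grip_force: 2.8
t: 8.65
ee_pos: [0.6285, 0.0004, 0.0502]
tool_rot: [180.0, -0.0, -6.1]
force: [-0.4, -3.3, 4.3]
finger_gap: 0.0004
grip_force: 2.4
t: 9.28
ee_pos: [0.6305, 0.0205, 0.049]
tool_rot: [-180.0, 0.0, -6.1]
force: [-0.9, -2.7, 4.2]
finger_gap: 0.0002
grip_force: 2.1
shift cm [ 0.02  -0.826  0.099] turn 0.0002 goal [0.6316 0.0287 0.048 ]
```

```bash
python3 -m crank '[0.01,-0.4,0.01,0, 0.01,-0.8,0.02,0, 0.02,-1.2,0.03,0, 0.02,-1.6,0.04,0, 0.02,-2,0.05,0]'; python3 -m crank '[0,-0.4,0.01,0, 0,-0.8,0.02,0, 0,-1.2,0.03,0, 0,-1.6,0.03,0]'; python3 -c "
from h import *
plan(.2,.0)"
```

```text
t: 9.9
ee_pos: [0.6329, 0.0403, 0.0485]
tool_rot: [-180.0, 0.0, -6.1]
force: [0.3, -3.2, 4.4]
finger_gap: 0.0
grip_force: 1.9
t: 10.4
ee_pos: [0.6346, 0.0562, 0.0482]
tool_rot: [-180.0, 0.0, -6.1]
force: [-0.9, -1.9, 3.5]
finger_gap: -0.0001
grip_force: 1.7
shift cm [-1.000e-03 -2.231e+00  1.900e-02] turn 0.0002 goal [0.637  0.0784 0.048 ]
```

```bash
python3 -m crank '[0,-0.4,0.01,0, 0,-0.8,0.02,0, 0,-1.2,0.025,0, 0,-1.6,0.03,0]'; python3 -m crank '[0,-0.4,0.01,0, 0,-0.8,0.02,0, 0,-1.2,0.03,0]'; python3 -c "
from h import *
plan(.264,.0)"
```

```text
t: 10.9
ee_pos: [0.6363, 0.0721, 0.0479]
tool_rot: [-180.0, 0.0, -6.1]
force: [-0.5, -1.7, 3.7]
finger_gap: 0.0
grip_force: 1.6
t: 11.28
ee_pos: [0.6377, 0.0839, 0.0478]
tool_rot: [180.0, -0.0, -6.1]
force: [-0.2, -3.9, 3.4]
finger_gap: -0.0003
grip_force: 1.9
shift cm [-0.009 -5.841 -0.025] turn 0.0001 goal [0.6438 0.142  0.048 ]
```

```bash
python3 -m crank '[0,-0.4,0.015,0, 0,-0.8,0.03,0, 0,-1.2,0.04,0, 0,-1.6,0.05,0]'; python3 -m crank '[0,-0.4,0.01,0, 0,-0.8,0.02,0, 0,-1.2,0.02,0]'
```

```text
t: 11.78
ee_pos: [0.6396, 0.0995, 0.0477]
tool_rot: [180.0, -0.0, -6.2]
force: [-1.6, -3.6, 5.8]
finger_gap: -0.0001
grip_force: 2.8
t: 12.15
ee_pos: [0.641, 0.1114, 0.0476]
tool_rot: [180.0, -0.1, -6.2]
force: [-0.2, -4.0, 5.3]
finger_gap: 0.0001
grip_force: 3.0
```

Force is now above the yield value with z steady, so the slip is flush. I'll finish the run at this level, then lift away.

```bash
python3 -m crank '[0,-0.4,0.005,0, 0,-0.8,0.01,0, 0,-1.2,0.01,0, 0,-1.6,0.01,0, 0,-2,0.01,0]'; python3 -m crank '[0,-0.4,0.01,0, 0,-0.8,0.01,0, 0,-1.1,0.01,0, 0,-1.1,0.02,0, 0,-1.1,0.02,0]'; python3 -c "
from h import *
plan(.264,.0)"
```

```text
t: 12.78
ee_pos: [0.6431, 0.1312, 0.0476]
tool_rot: [180.0, -0.1, -6.2]
force: [-0.0, -3.7, 6.5]
finger_gap: 0.0
grip_force: 3.1
t: 13.4
ee_pos: [0.6443, 0.1425, 0.0476]
tool_rot: [-180.0, -0.1, -6.1]
force: [-0.4, -3.0, 5.7]
finger_gap: -0.0
grip_force: 3.3
shift cm [-0.047  0.054 -0.044] turn 0.0001 goal [0.6438 0.142  0.048 ]
```

```bash
python3 -m crank '[0,0,-0.3,0, 0,0,-2,0, 0,0,-6,0, 0,0,-11,0, 0,0,-17,0, -4,0,-20,0, -9,3,-22,0, -13,6,-22,0, -17,10,-22,0, -20,14,-22,0]'; python3 -m crank '[0,6,0,0, 0,12,0,0, 0,17,0,0, 0,22,0,0, 0,22,0,0]';  python3 -c "
from h import *
import cv2
a=ctrl.camera('top')[190:325,225:405][:,:,::-1]; b=ctrl.camera('side')[220:345,230:420][:,:,::-1]
f=lambda q:cv2.resize(q,(800,600) if 0 else None,fx=4.2,fy=4.2,interpolation=cv2.INTER_CUBIC)
cv2.imwrite('pics/t3.png',f(a));cv2.imwrite('pics/s3.png',f(b))"
```

```text
t: 14.65
ee_pos: [0.4283, 0.0244, 0.2677]
tool_rot: [-180.0, -0.1, -6.1]
force: [-0.0, -1.5, 0.9]
finger_gap: 0.0002
grip_force: 0.0
t: 15.28
ee_pos: [0.4058, -0.1964, 0.2669]
tool_rot: [-180.0, 0.0, -6.4]
force: [-1.3, 0.8, -2.1]
finger_gap: 0.0002
grip_force: 0.0
```

View pics/s3.png

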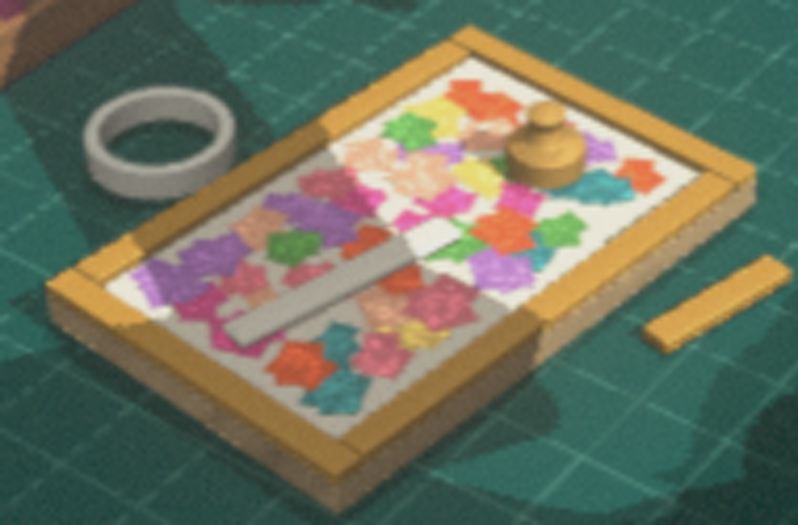

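View pics/t3.png

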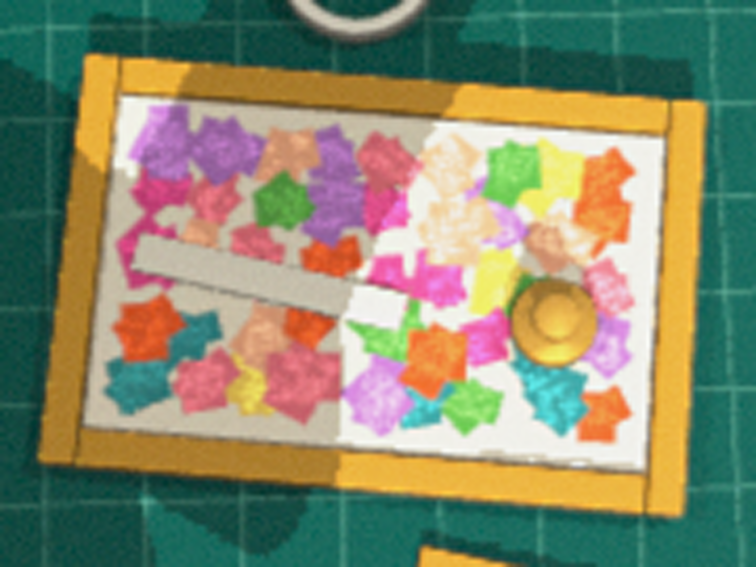

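The slip now lies flush at its free end (side view (85,272), top view (120,75)), and the paperweight, bone folder, tape roll and offcut have not moved. I'll hand it in.

```bash
python3 -c "
from plant import ctrl
print(ctrl.sign_off())"
```

```text
the job is handed in; nothing more can be done
None
```

The gold slip is rubbed down flush from its stuck end to its free end, pressed at 7 N or less in the readings along the way; the hand is clear, nothing near the panel has moved, and the job was handed in at about 15 s.

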